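# Move the row of spices to the rack in the same order

### The arm

A 6-joint arm with a two-finger parallel gripper is mounted at the origin on a cart in front of the work surface, level with it; the furniture and walls round the work are solid. World frame = base frame: x ahead of the robot, y to its left, z up, the work surface at z = 0. Lengths are in m, angles in rad, forces in N, time in s.
With the tool pointing down it reaches from about 0.275 to 0.825 m from the base axis. Payload 5.2 kg.
Tool frame: the origin (TCP) lies midway between the tips of the shut fingers; the grasp point (between the pads) lies manip.hold_point_z behind it (manip.hold_point_z is the distance from the TCP to the grasp point, in m); y points along the fingers, z is the direction in which the jaws open and shut, and the axes are right-handed (so a half turn about y gives the same grasp; the last joint's range is limited). The gripper opens to 93 mm and grips with 3 to 60 N. Pads are 15 mm wide; open, the fingers measure 128 mm over their backs; the gripper's body (75 mm by 188 mm) begins 65 mm behind the grasp point.
Start: joints at [1.019, 0.259, 1.535, -0, 1.348, -0.203], TCP at [0.188, 0.517, 0.219] pointing down, gripper open.
Joint ranges: [-3.14, 3.14], [-0.91, 2.08], [0.19, 2.58], [-1.22, 4.36], [0.22, 2.71], [-3.12, 3.12]. Speed limits (rad/s): [2.57, 2.57, 3.14, 3.14, 3.14, 3.14].

### API

Orientations are given as a rotation vector (axis times angle).
In Python, from station import manip gives the robot as it stands.
- The arm moves only by the tool carry_out, never from a script. Its argument "moves" is a list of rows, each a list of 3 entries, a list of its own where there are three numbers: the finger opening in cm, from 0 to 9.3, then the shift along the tool's x, y, z in cm, then the turn, a rotation vector about the tool's x, y, z in degrees. A call has exactly 10 rows; each row shifts and turns the commanded pose from where the row before left it, along the tool's axes as they then stand; what a row does not reach is not made up. A row lasts 1/12 s, in which the tool goes at most 41.7 mm and 7.16 degrees, less where a joint would pass 70% of its speed; a pose out of reach is approached as far as the arm can. A call with a gripper value outside its range is refused whole. The fingers move at their own pace and stop on an object; "newtons" is the grip in N (left out, the last holds). Time passes only in rows, so rows that do not move let the fingers close, or fill a call up. It gives the time, the measured TCP pose, the force and the opening at its end, in the units of the state.
- manip.get_obs(): the state, without advancing time (a new reading comes with each control period).
- manip.read_camera(name): name is "scene" or "top" or "wrist"; returns the picture (400x640x3 uint8, red, green, blue); there is no depth.
- manip.camera_model(name): a dict with "camera_matrix" (3x3 intrinsics, pixels), "cam_to_world" (4x4, takes a point from camera to world coordinates). Camera axes: x right, y up, looking along -z (the intrinsics and any distortion apply to the point x, -y, -z); pixel columns grow to the right and rows downward; lengths in m; the calibration is good to about 2 mm. A picture is of the moment at which its call begins: read the wrist's pose just before it. camera_model takes no time and is no camera call; for the wrist camera it gives the pose at the moment of the call.
- manip.finish_job(): hands the job in, once; it reports no verdict.
The state is a dict: "t": time; "qpos": joint angles; "joint_vel": joint speeds; "joint_torque": joint torques, N m; "position": TCP position; "tcp_rot": TCP orientation; "force": force on the tool from outside, world axes, zero at the start; "ft_torque": the same for the moment, N m; "opening": finger opening in m.
Only numpy, scipy, OpenCV 4.12 (cv2) and the standard library are available. Lean on these libraries where they do the work, as an engineer would, in place of code of your own. Each camera call takes 0.05 s, during which the arm holds its last target.

### The job

Move the four spice jars from the white cups of the low tray into the empty spice rack with the steel rails, one jar to a pocket, so that they stand in the same order from left to right as they did in the tray (they look much alike, and the cook reaches for them by place). Keep the jars upright and set each one down on the rack's floor without dropping it.

Things in the scene. Friction and masses are not known exactly. Their poses are not given: they have to be found in the camera images.
- spice_a: Round glass spice jar, green cap (cream label with a small dark heap); the four are of one size; what counts is where in the row each starts. 106 mm high, glass 44 mm and cap (top 20 mm) 45 mm in diameter, about 0.11 kg. Loose. Origin: centre of its underside, z up through the cap. Starts upright in a white cup of the tray.
- spice_b: Round glass spice jar, green cap (white label with a red foot, same as spice_d); the four are of one size; what counts is where in the row each starts. 106 mm high, glass 44 mm and cap (top 20 mm) 45 mm in diameter, about 0.11 kg. Loose. Origin: centre of its underside, z up through the cap. Starts upright in a white cup of the tray.
- spice_c: Round glass spice jar, green cap (navy and white label with red peppers, blue spot on the cap); the four are of one size; what counts is where in the row each starts. 106 mm high, glass 44 mm and cap (top 20 mm) 45 mm in diameter, about 0.11 kg. Loose. Origin: centre of its underside, z up through the cap. Starts upright in a white cup of the tray.
- spice_d: Round glass spice jar, green cap (white label with a red foot, same as spice_b); the four are of one size; what counts is where in the row each starts. 106 mm high, glass 44 mm and cap (top 20 mm) 45 mm in diameter, about 0.11 kg. Loose. Origin: centre of its underside, z up through the cap. Starts upright in a white cup of the tray.
- cup_a: White plastic cup, 67x67x36 mm, walls and floor 2.5 mm, open on top; one of four alike, 70 mm apart in a row in the low wooden tray (84x296 mm, rim 20 mm high). Fixed. spice_a starts in it. Origin: centre of its underside, 6 mm above the worktop (a jar in it stands 8.5 mm above the worktop). x points away from the robot, y to the left along the row, turned by up to 20 degrees.
- cup_b: White plastic cup, 67x67x36 mm, walls and floor 2.5 mm, open on top; one of four alike, 70 mm apart in a row in the low wooden tray (84x296 mm, rim 20 mm high). Fixed. spice_b starts in it. Origin: centre of its underside, 6 mm above the worktop (a jar in it stands 8.5 mm above the worktop). x points away from the robot, y to the left along the row, turned by up to 20 degrees.
- cup_c: White plastic cup, 67x67x36 mm, walls and floor 2.5 mm, open on top; one of four alike, 70 mm apart in a row in the low wooden tray (84x296 mm, rim 20 mm high). Fixed. spice_c starts in it. Origin: centre of its underside, 6 mm above the worktop (a jar in it stands 8.5 mm above the worktop). x points away from the robot, y to the left along the row, turned by up to 20 degrees.
- cup_d: White plastic cup, 67x67x36 mm, walls and floor 2.5 mm, open on top; one of four alike, 70 mm apart in a row in the low wooden tray (84x296 mm, rim 20 mm high). Fixed. spice_d starts in it. Origin: centre of its underside, 6 mm above the worktop (a jar in it stands 8.5 mm above the worktop). x points away from the robot, y to the left along the row, turned by up to 20 degrees.
- rack: Empty dark-wood spice rack with steel rails, fixed, 82x300 mm, ends 70 mm high. Origin on the worktop under its centre; x away from the robot, y to the left along the row, turned by up to 20 degrees. Four pockets with centres at y = 105, 35, -35, -105 mm, x = 0, each 64 (x) by 66 mm clear, open on top, floor 16 mm above the worktop; rails and 4 mm dividers reach 59 mm above the worktop.
There are look-alikes about, which are no part of the job. Leave any purple or turquoise look-alike of the spice_d alone.

How it is judged:
At the end, for the whole second after the job is handed in: All four spice jars stand upright (within 0.1 rad) and at rest on the floor of the rack (underside 10 to 21 mm above the worktop), within 22 mm of its middle line front to back, one in each pocket, and their order from left to right in the rack is that of the cups they started in (x of spice_a in the frame of rack between -0.022 and 0.022 m and y of spice_a in the frame of rack between -0.135 and 0.135 m and z of spice_a in the frame of rack between 0.01 and 0.021 m and angle between each of spice_a, spice_b, spice_c, spice_d's own z axis and vertical below 0.1 rad and linear speed of each of spice_a, spice_b, spice_c, spice_d below 0.02 m/s and x of spice_b in the frame of rack between -0.022 and 0.022 m and y of spice_b in the frame of rack between -0.135 and 0.135 m and z of spice_b in the frame of rack between 0.01 and 0.021 m and x of spice_c in the frame of rack between -0.022 and 0.022 m and y of spice_c in the frame of rack between -0.135 and 0.135 m and z of spice_c in the frame of rack between 0.01 and 0.021 m and x of spice_d in the frame of rack between -0.022 and 0.022 m and y of spice_d in the frame of rack between -0.135 and 0.135 m and z of spice_d in the frame of rack between 0.01 and 0.021 m and ((y of cup_a in the frame of cup_b above 0 m and ((y of spice_a in the frame of rack above 0.07 m and y of spice_b in the frame of rack below 0.07 m) or (y of spice_a in the frame of rack above 0 m and y of spice_b in the frame of rack below 0 m) or (y of spice_a in the frame of rack above -0.07 m and y of spice_b in the frame of rack below -0.07 m))) or (y of cup_a in the frame of cup_b below 0 m and ((y of spice_b in the frame of rack above 0.07 m and y of spice_a in the frame of rack below 0.07 m) or (y of spice_b in the frame of rack above 0 m and y of spice_a in the frame of rack below 0 m) or (y of spice_b in the frame of rack above -0.07 m and y of spice_a in the frame of rack below -0.07 m)))) and ((y of cup_a in the frame of cup_c above 0 m and ((y of spice_a in the frame of rack above 0.07 m and y of spice_c in the frame of rack below 0.07 m) or (y of spice_a in the frame of rack above 0 m and y of spice_c in the frame of rack below 0 m) or (y of spice_a in the frame of rack above -0.07 m and y of spice_c in the frame of rack below -0.07 m))) or (y of cup_a in the frame of cup_c below 0 m and ((y of spice_c in the frame of rack above 0.07 m and y of spice_a in the frame of rack below 0.07 m) or (y of spice_c in the frame of rack above 0 m and y of spice_a in the frame of rack below 0 m) or (y of spice_c in the frame of rack above -0.07 m and y of spice_a in the frame of rack below -0.07 m)))) and ((y of cup_a in the frame of cup_d above 0 m and ((y of spice_a in the frame of rack above 0.07 m and y of spice_d in the frame of rack below 0.07 m) or (y of spice_a in the frame of rack above 0 m and y of spice_d in the frame of rack below 0 m) or (y of spice_a in the frame of rack above -0.07 m and y of spice_d in the frame of rack below -0.07 m))) or (y of cup_a in the frame of cup_d below 0 m and ((y of spice_d in the frame of rack above 0.07 m and y of spice_a in the frame of rack below 0.07 m) or (y of spice_d in the frame of rack above 0 m and y of spice_a in the frame of rack below 0 m) or (y of spice_d in the frame of rack above -0.07 m and y of spice_a in the frame of rack below -0.07 m)))) and ((y of cup_b in the frame of cup_c above 0 m and ((y of spice_b in the frame of rack above 0.07 m and y of spice_c in the frame of rack below 0.07 m) or (y of spice_b in the frame of rack above 0 m and y of spice_c in the frame of rack below 0 m) or (y of spice_b in the frame of rack above -0.07 m and y of spice_c in the frame of rack below -0.07 m))) or (y of cup_b in the frame of cup_c below 0 m and ((y of spice_c in the frame of rack above 0.07 m and y of spice_b in the frame of rack below 0.07 m) or (y of spice_c in the frame of rack above 0 m and y of spice_b in the frame of rack below 0 m) or (y of spice_c in the frame of rack above -0.07 m and y of spice_b in the frame of rack below -0.07 m)))) and ((y of cup_b in the frame of cup_d above 0 m and ((y of spice_b in the frame of rack above 0.07 m and y of spice_d in the frame of rack below 0.07 m) or (y of spice_b in the frame of rack above 0 m and y of spice_d in the frame of rack below 0 m) or (y of spice_b in the frame of rack above -0.07 m and y of spice_d in the frame of rack below -0.07 m))) or (y of cup_b in the frame of cup_d below 0 m and ((y of spice_d in the frame of rack above 0.07 m and y of spice_b in the frame of rack below 0.07 m) or (y of spice_d in the frame of rack above 0 m and y of spice_b in the frame of rack below 0 m) or (y of spice_d in the frame of rack above -0.07 m and y of spice_b in the frame of rack below -0.07 m)))) and ((y of cup_c in the frame of cup_d above 0 m and ((y of spice_c in the frame of rack above 0.07 m and y of spice_d in the frame of rack below 0.07 m) or (y of spice_c in the frame of rack above 0 m and y of spice_d in the frame of rack below 0 m) or (y of spice_c in the frame of rack above -0.07 m and y of spice_d in the frame of rack below -0.07 m))) or (y of cup_c in the frame of cup_d below 0 m and ((y of spice_d in the frame of rack above 0.07 m and y of spice_c in the frame of rack below 0.07 m) or (y of spice_d in the frame of rack above 0 m and y of spice_c in the frame of rack below 0 m) or (y of spice_d in the frame of rack above -0.07 m and y of spice_c in the frame of rack below -0.07 m))))); the robot touches nothing.
It fails at once if a spice jar is tipped over (leans more than about 30 degrees) (angle between any of spice_a, spice_b, spice_c, spice_d's own z axis and vertical above 0.5 rad).
It fails at once if a spice jar is dropped: falls free of the fingers faster than 0.6 m/s (a fall of about 2 cm) ((contact force between the fingers and spice_a below 0.05 N and linear speed of spice_a above 0.6 m/s) or (contact force between the fingers and spice_b below 0.05 N and linear speed of spice_b above 0.6 m/s) or (contact force between the fingers and spice_c below 0.05 N and linear speed of spice_c above 0.6 m/s) or (contact force between the fingers and spice_d below 0.05 N and linear speed of spice_d above 0.6 m/s)).
It also fails if it takes over 93 s, if anything falls off the work surface, if the arm or the gripper's body presses on something with over 40 N, if the wrist force passes 120 N, or if a joint passes its speed limit or range.

## Working session

There is one attempt and no reset: what is moved stays moved. The work goes in short steps, Python scripts to look and compute and a tool call to move; the robot and the scene stay as the last step left them, time stands still between calls to the robot, and variables do not carry over. Pictures are saved under pics/ and viewed, and the job is handed in when it is done.

Besides the shell and the picture viewer there is one more tool, called after "Request:" as name([rows], argument=value, ...), one row to a line, values as JSON. carry_out: Moves the arm, as the interface text tells. Its arguments: {"type":"object","properties":{"moves":{"type":"array","items":{"type":"array"}},"newtons":{"type":"number"}},"required":["moves"]}

```bash
ls; mkdir -p pics; python3 - <<'E'
from station import manip
import cv2,numpy as np
np.set_printoptions(precision=4,suppress=True)
print(manip.get_obs(), manip.hold_point_z)
for n in ["scene","top","wrist"]:
    im=manip.read_camera(n); cv2.imwrite(f"pics/{n}0.png",im[:,:,::-1]); print(n,manip.camera_model(n))
E
```

```text
pics
{'t': 0.0, 'qpos': array([ 1.0192,  0.2593,  1.536 , -0.    ,  1.348 , -0.2028]), 'joint_vel': array([ 0.0016, -0.0012, -0.0005,  0.0005, -0.0018,  0.0006]), 'joint_torque': array([  0.0006, -43.7312, -28.3997,   0.072 ,   0.0414,  -0.0002]), 'position': array([0.1877, 0.5164, 0.2178]), 'tcp_rot': array([-1.5551,  0.2742, -0.2732]), 'force': array([ 0.4198, -0.4278, -0.4705]), 'ft_torque': array([0.0061, 0.0039, 0.0262]), 'opening': 0.09326355634910444} 0.0188
scene {'camera_matrix': array([[402.5894,   0.    , 319.6864],
       [  0.    , 402.5894, 197.5559],
       [  0.    ,   0.    ,   1.    ]]), 'cam_to_world': array([[ 0.6518,  0.4087, -0.6388, -0.2092],
       [-0.7583,  0.3573, -0.5452, -0.6261],
       [ 0.0054,  0.8398,  0.5428,  0.6704],
       [ 0.    ,  0.    ,  0.    ,  1.    ]])}
top {'camera_matrix': array([[488.821 ,   0.    , 317.5871],
       [  0.    , 488.821 , 205.0791],
       [  0.    ,   0.    ,   1.    ]]), 'cam_to_world': array([[-0.0057,  0.9965, -0.084 ,  0.4163],
       [-0.9999, -0.0067, -0.0119, -0.0192],
       [-0.0124,  0.0839,  0.9964,  1.2643],
       [ 0.    ,  0.    ,  0.    ,  1.    ]])}
wrist {'camera_matrix': array([[319.3381,   0.    , 316.2629],
       [  0.    , 319.3381, 202.9599],
       [  0.    ,   0.    ,   1.    ]]), 'cam_to_world': array([[ 0.3423, -0.9068, -0.2459,  0.1189],
       [ 0.9396,  0.3297,  0.0919,  0.5414],
       [-0.0023, -0.2625,  0.9649,  0.3853],
       [ 0.    ,  0.    ,  0.    ,  1.    ]])}
```

View pics/top0.png

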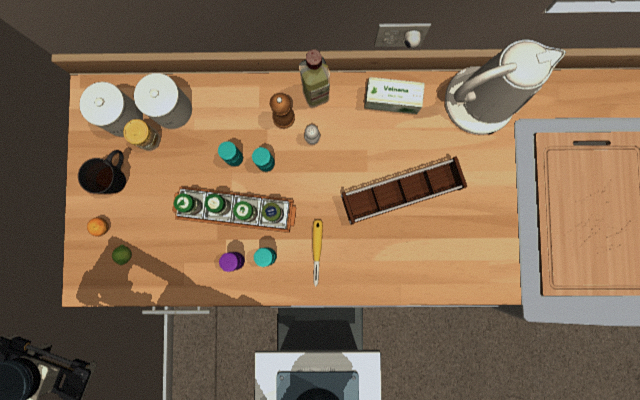

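View pics/scene0.png

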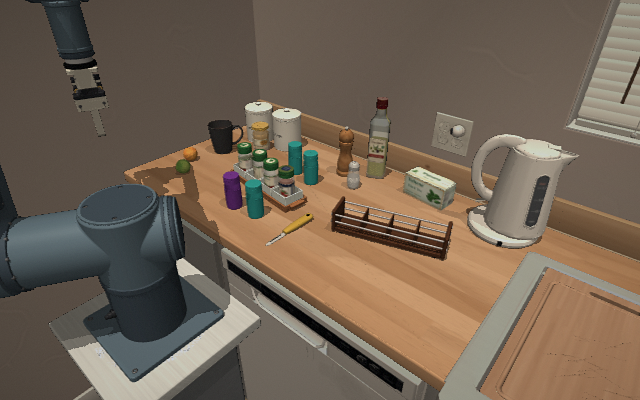

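View pics/wrist0.png

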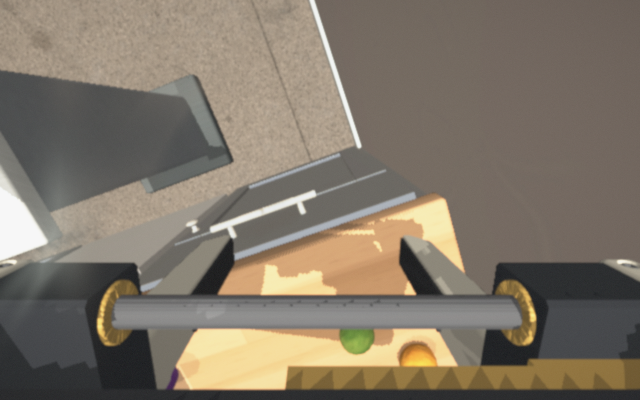

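```bash
cat > h.py <<'E'
import numpy as np,cv2
from station import manip
np.set_printoptions(precision=4,suppress=True)
def ray(cm,u,v):
    K=cm["camera_matrix"];T=cm["cam_to_world"]
    d=np.array([(u-K[0,2])/K[0,0],-(v-K[1,2])/K[1,1],-1.]);return T[:3,3],T[:3,:3]@d
def onplane(cm,u,v,z):
    o,d=ray(cm,u,v);return o+d*(z-o[2])/d[2]
def proj(cm,p):
    K=cm["camera_matrix"];T=cm["cam_to_world"];c=T[:3,:3].T@(np.asarray(p)-T[:3,3])
    return np.array([K[0,2]+K[0,0]*c[0]/-c[2],K[1,2]-K[1,1]*c[1]/-c[2]])
E
python3 - <<'E'
import cv2
t=cv2.imread('pics/top0.png');s=cv2.imread('pics/scene0.png')
cv2.imwrite('pics/c1.png',cv2.resize(t[180:240,165:305],None,fx=5.6,fy=5.6,interpolation=2))
cv2.imwrite('pics/c2.png',cv2.resize(t[145:230,330:475],None,fx=5.5,fy=5.5,interpolation=2))
cv2.imwrite('pics/c3.png',cv2.resize(s[130:225,220:320],None,fx=6,fy=6,interpolation=2))
cv2.imwrite('pics/c4.png',cv2.resize(s[190:265,320:460],None,fx=5.5,fy=5.5,interpolation=2))
E
```

```text
(no output)
```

View pics/c1.png

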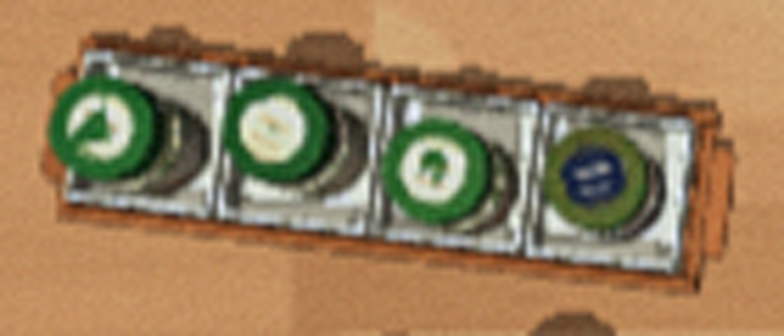

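View pics/c2.png

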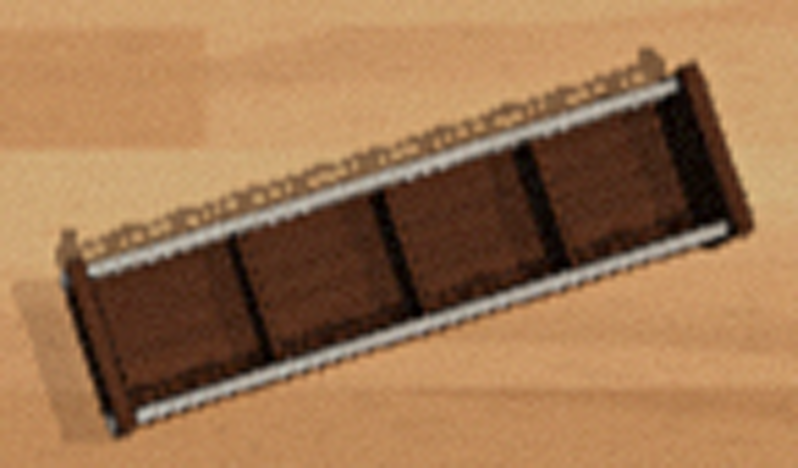

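View pics/c3.png

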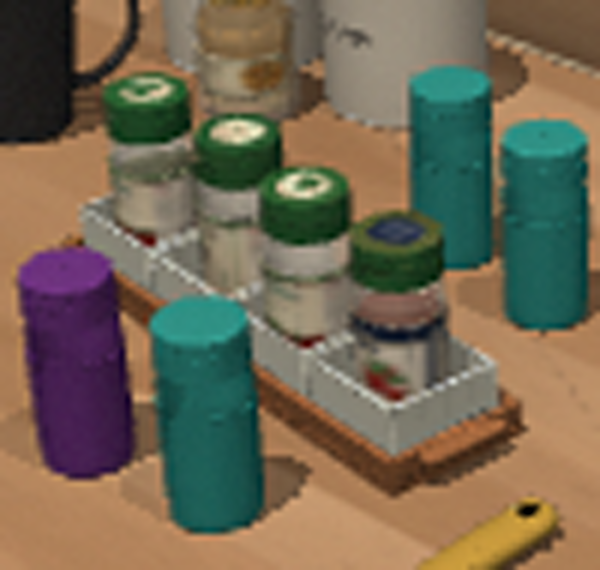

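View pics/c4.png

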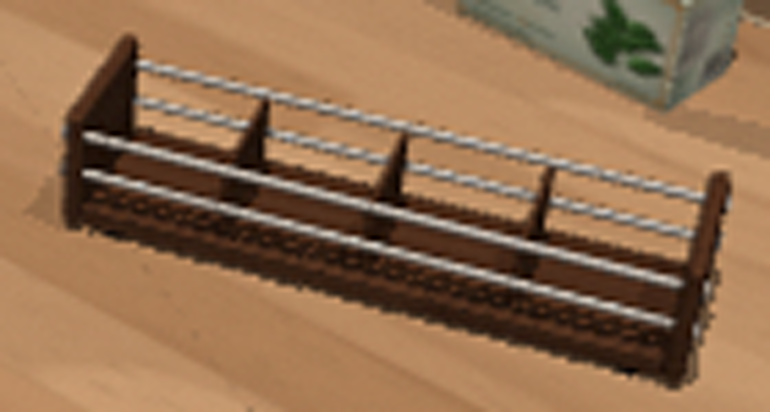

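```bash
cat > m.py <<'E'
from h import *
ct=manip.camera_model("top");cs=manip.camera_model("scene")
t=cv2.imread('pics/top0.png');s=cv2.imread('pics/scene0.png')
# caps
def caps(img,roi,lo,hi):
    x0,y0,x1,y1=roi;hsv=cv2.cvtColor(img[y0:y1,x0:x1],cv2.COLOR_BGR2HSV)
    m=cv2.inRange(hsv,lo,hi);m=cv2.morphologyEx(m,cv2.MORPH_CLOSE,np.ones((2,2)))
    cs_,_=cv2.findContours(m,cv2.RETR_EXTERNAL,cv2.CHAIN_APPROX_NONE)
    out=[]
    for c in cs_:
        h=cv2.convexHull(c)
        if cv2.contourArea(h)>120:
            (cx,cy),r=cv2.minEnclosingCircle(h);M=cv2.moments(h)
            out.append((M['m10']/M['m00']+x0,M['m01']/M['m00']+y0,r,cv2.boundingRect(h)))
    return sorted(out)
for c in caps(t,(165,180,305,240),(30,110,20),(75,255,200)):
    print('top',c[0].__round__(1),c[1].__round__(1),round(c[2],1),onplane(ct,c[0],c[1],.1125))
for c in caps(s,(220,130,320,225),(30,110,20),(75,255,200)):
    print('scene',round(c[0],1),round(c[1],1),round(c[2],1),onplane(cs,c[0],c[1],.105),c[3])
# rails
f=5.5
def cr(p):return ((p[0]+.5)/f-.5+330,(p[1]+.5)/f-.5+145)
hsv=cv2.cvtColor(t[145:230,330:475],cv2.COLOR_BGR2HSV)
m=cv2.inRange(hsv,(0,0,110),(180,75,255))
cs_,_=cv2.findContours(m,cv2.RETR_EXTERNAL,cv2.CHAIN_APPROX_NONE)
for c in cs_:
    if len(c)>40:
        print('rail',len(c),(cv2.boundingRect(c)),cv2.fitLine(c,2,0,.01,.01).ravel()+[0,0,330,145])
for n,a,b in [('front',(137,415),(728,229)),('back',(90,270),(678,87))]:
    print(n,onplane(ct,*cr(a),.057),onplane(ct,*cr(b),.057))
for n,a,b in [('d1',(235,240),(267,357)),('d2',(379,193),(417,312)),('d3',(524,147),(561,265))]:
    print(n,onplane(ct,*cr(a),.059),onplane(ct,*cr(b),.059))
for n,a,b in [('endL',(72,265),(122,425)),('endR',(690,68),(742,230))]:
    print(n,onplane(ct,*cr(a),.07),onplane(ct,*cr(b),.07))
E
python3 m.py
```

```text
top 184.5 203.5 10.4 [0.5194 0.3104 0.1125]
top 215.3 203.8 9.8 [0.5181 0.2371 0.1125]
top 243.8 211.2 9.6 [0.5    0.1693 0.1125]
top 272.1 212.3 9.4 [0.4969 0.1023 0.1125]
scene 266.6 161.0 31.4 [0.5046 0.1939 0.105 ] (18, 14, 57, 36)
rail 215 (25, 41, 107, 36) [  0.9524  -0.3048 407.7535 203.2744]
rail 214 (16, 15, 107, 35) [  0.9524  -0.3047 399.     176.972 ]
front [ 0.4804 -0.0957  0.057 ] [ 0.5625 -0.3627  0.057 ]
back [ 0.546  -0.0753  0.057 ] [ 0.6274 -0.3422  0.057 ]
d1 [ 0.5589 -0.1407  0.059 ] [ 0.5059 -0.1542  0.059 ]
d2 [ 0.5798 -0.2058  0.059 ] [ 0.5258 -0.2218  0.059 ]
d3 [ 0.6002 -0.2716  0.059 ] [ 0.5465 -0.2869  0.059 ]
endL [ 0.5469 -0.0667  0.07  ] [ 0.4753 -0.0882  0.07  ]
endR [ 0.6337 -0.3443  0.07  ] [ 0.5605 -0.3652  0.07  ]
```

```bash
python3 - <<'E'
from h import *
cs=manip.camera_model("scene")
for p in [(147,90),(238,131),(305,186),(397,232)]:
    print('cap',onplane(cs,(p[0]+.5)/6-.5+220,(p[1]+.5)/6-.5+130,.1145))
f=5.5
cr=lambda p:((p[0]+.5)/f-.5+320,(p[1]+.5)/f-.5+190)
for n,a,z in [('backrailL',(137,66),.057),('backrailR',(703,196),.057),('frontL',(85,135),.057),('frontR',(682,284),.057),('endLback',(127,40),.07),('endLfront',(73,118),.07),('endRback',(718,177),.07),('endRfr',(690,262),.07),('d1',(265,99),.059),('d2',(403,134),.059),('d3',(547,168),.059)]:
    print(n,onplane(cs,*cr(a),z))
ct=manip.camera_model("top")
for n,a in [('teal1',(230,148)),('teal2',(263,153)),('teal3',(264,257)),('purp',(231,262))]: print(n,onplane(ct,*a,.115))
from scipy.spatial.transform import Rotation as R
o=manip.get_obs();A=R.from_rotvec(o['tcp_rot'])
print(A.as_matrix())
for tgt in (1,-1):
  # columns: tool x,y,z ; y down, z = tgt*world x
  z=np.array([tgt,0,0.]);y=np.array([0,0,-1.]);x=np.cross(y,z)
  B=R.from_matrix(np.c_[x,y,z]);print(tgt,x,np.degrees((A.inv()*B).as_rotvec()))
E
```

```text
cap [0.5222 0.3164 0.1145]
cap [0.5211 0.2437 0.1145]
cap [0.5018 0.1736 0.1145]
cap [0.4982 0.1063 0.1145]
backrailL [ 0.5422 -0.075   0.057 ]
backrailR [ 0.6281 -0.3392  0.057 ]
frontL [ 0.4781 -0.093   0.057 ]
frontR [ 0.5621 -0.3611  0.057 ]
endLback [ 0.5417 -0.0684  0.07  ]
endLfront [ 0.4707 -0.0912  0.07  ]
endRback [ 0.6284 -0.3439  0.07  ]
endRfr [ 0.562  -0.3625  0.07  ]
d1 [ 0.5578 -0.1421  0.059 ]
d2 [ 0.5768 -0.2091  0.059 ]
d3 [ 0.5976 -0.2749  0.059 ]
teal1 [0.6514 0.203  0.115 ]
teal2 [0.6387 0.124  0.115 ]
teal3 [0.392  0.1207 0.115 ]
purp [0.3808 0.1981 0.115 ]
[[ 0.9398 -0.0007  0.3418]
 [-0.3418 -0.0012  0.9398]
 [-0.0003 -1.     -0.0014]]
1 [ 0. -1.  0.] [ 0.0783 70.0141  0.0359]
-1 [0. 1. 0.] [   0.0395 -109.9859   -0.0862]
```

Request:
carry_out([
  [8, [0, 0, 0], [0, 7, 0]],
  [8, [0, 0, 0], [0, 7, 0]],
  [8, [0, 0, 0], [0, 7, 0]],
  [8, [0, 0, 0], [0, 7, 0]],
  [8, [0, 0, 0], [0, 7, 0]],
  [8, [0, 0, 0], [0, 7, 0]],
  [8, [0, 0, 0], [0, 7, 0]],
  [8, [0, 0, 0], [0, 7, 0]],
  [8, [0, 0, 0], [0, 7, 0]],
  [8, [0, 0, 0], [0, 7, 0]],
], newtons=15)

```text
t: 0.98
position: [0.1878, 0.5167, 0.2183]
tcp_rot: [-1.207, 1.213, -1.214]
force: [0.4, -0.2, 0.7]
opening: 0.0801
```

Request:
carry_out([
  [8, [2.6, 0, 2], [0, 0, 0]],
  [8, [2.6, 0, 2], [0, 0, 0]],
  [8, [2.6, 0, 2], [0, 0, 0]],
  [8, [2.6, 0, 2], [0, 0, 0]],
  [8, [2.6, 0, 2], [0, 0, 0]],
  [8, [2.6, 0, 2], [0, 0, 0]],
  [8, [2.6, 0, 2], [0, 0, 0]],
  [8, [2.6, 0, 2], [0, 0, 0]],
  [8, [2.6, 0, 2], [0, 0, 0]],
  [8, [2.6, 0, 2], [0, 0, 0]],
])

```text
t: 1.82
position: [0.3885, 0.2555, 0.2186]
tcp_rot: [-1.209, 1.209, -1.209]
force: [0.8, 0.6, -0.4]
opening: 0.0803
```

```bash
python3 - <<'E'
from h import *
print(manip.get_obs()['position'],manip.get_obs()['qpos'])
cv2.imwrite('pics/w1.png',manip.read_camera("wrist")[:,:,::-1])
E
```

```text
[0.3885 0.2555 0.2186] [0.3411 0.1043 1.7268 0.0001 1.3107 0.3407]
```

View pics/w1.png

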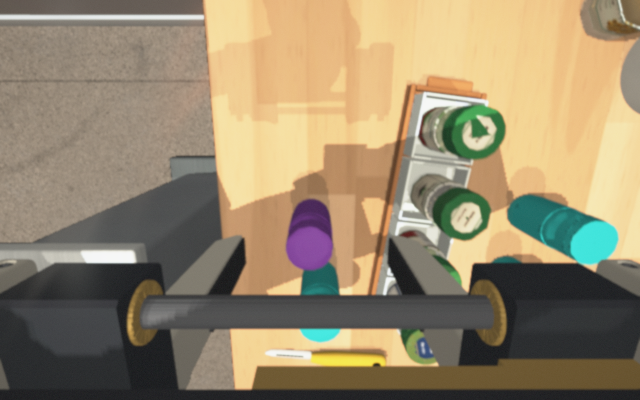

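```bash
python3 - <<'E'
from h import *
c=manip.camera_model("wrist")
for p in [(480,129),(465,214)]: print(onplane(c,*p,.1145))
cv2.imwrite('pics/w1c.png',cv2.resize(cv2.imread('pics/w1.png')[90:300,380:560],None,fx=2.8,fy=2.8,interpolation=2))
E
```

```text
[0.5277 0.3128 0.1145]
[0.5242 0.239  0.1145]
```

View pics/w1c.png

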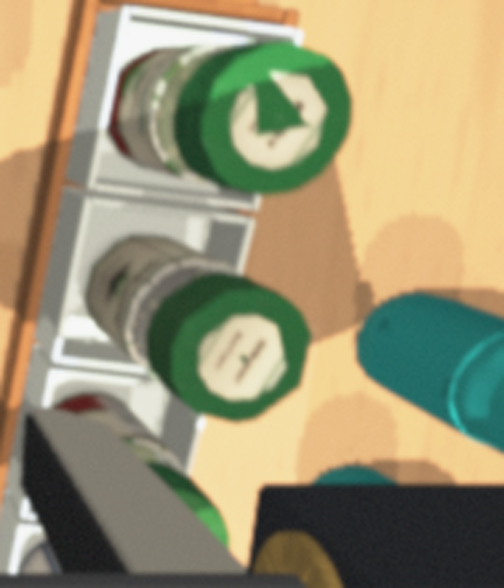

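Request:
carry_out([
  [8, [2.5, 0, 1.8], [0, 0, 0]],
  [8, [2.5, 0, 1.8], [0, 0, 0]],
  [8, [2.5, 0, 1.8], [0, 0, 0]],
  [8, [2.5, 0, 1.8], [0, 0, 0]],
  [8, [2.5, 0, 1.9], [0, 0, 0]],
  [8, [2.6, 0, 1.9], [0, 0, 0]],
  [8, [0, 3, 0], [0, 0, 0]],
  [8, [0, 3, 0], [0, 0, 0]],
  [8, [0, 3, 0], [0, 0, 0]],
  [8, [0, 2, 0], [0, 0, 0]],
])

```text
t: 2.7
position: [0.4965, 0.1058, 0.1058]
tcp_rot: [-1.211, 1.212, -1.208]
force: [-0.5, 0.3, 0.0]
opening: 0.0797
```

Request:
carry_out([
  [8, [0, 1.5, 0], [0, 0, 0]],
  [8, [0, 1.4, 0], [0, 0, 0]],
  [3.5, [0, 0, 0], [0, 0, 0]],
  [3.5, [0, 0, 0], [0, 0, 0]],
  [3.5, [0, 0, 0], [0, 0, 0]],
  [3.5, [0, 0, 0], [0, 0, 0]],
  [3.5, [0, 0, 0], [0, 0, 0]],
  [3.5, [0, 0, 0], [0, 0, 0]],
  [3.5, [0, 0, 0], [0, 0, 0]],
  [3.5, [0, 0, 0], [0, 0, 0]],
])

```text
t: 3.53
position: [0.4988, 0.106, 0.0805]
tcp_rot: [-1.208, 1.208, -1.21]
force: [0.9, -0.1, 3.7]
opening: 0.0447
```

```bash
python3 - <<'E'
from h import *
print(manip.get_obs()['position'],manip.get_obs()['opening'])
im=np.hstack([manip.read_camera("wrist")[:,:,::-1],cv2.resize(manip.read_camera("scene")[130:225,220:320,::-1],(421,400))])
cv2.imwrite('pics/w2.png',cv2.resize(im,(796,300)))
E
```

```text
[0.4988 0.106  0.0805] 0.044691771058264614
```

View pics/w2.png

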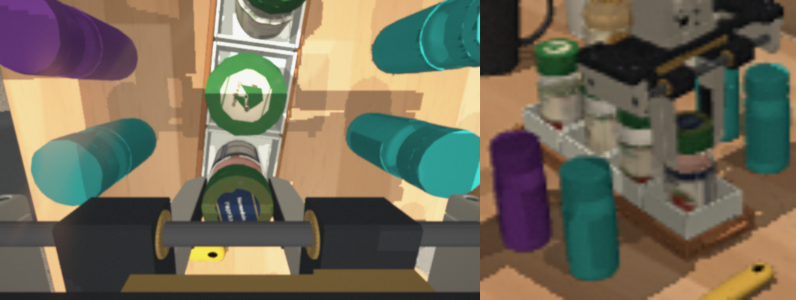

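```bash
python3 - <<'E'
from h import *
c=manip.camera_model("wrist")
for p in [(325.5,126.5),(317,276)]: print(onplane(c,*p,.1145))
print([proj(c,manip.get_obs()['position']*[1,1,0]+[0,dy,.1145]) for dy in (0,.0225,-.0225)])
E
```

```text
[0.5019 0.1744 0.1145]
[0.4985 0.1073 0.1145]
[array([317.8202, 278.454 ]), array([317.8688, 232.7014]), array([317.7754, 320.6721])]
```

Request:
carry_out([
  [3.5, [0, -0.5, 0], [0, 0, 0]],
  [3.5, [0, -1, 0], [0, 0, 0]],
  [3.5, [0, -1.5, 0], [0, 0, 0]],
  [3.5, [0, -2, 0], [0, 0, 0]],
  [3.5, [0, -2, 0], [0, 0, 0]],
  [3.5, [0, -2, 0], [0, 0, 0]],
  [3.5, [0, -1, 0], [0, 0, 0]],
  [3.5, [0.5, -0.5, 0], [0, 0, 0]],
  [3.5, [1, 0, 0.1], [0, 0, 0]],
  [3.5, [1.5, 0, 0.4], [0, 0, 0]],
])

```text
t: 4.47
position: [0.5021, 0.0759, 0.1841]
tcp_rot: [-1.211, 1.209, -1.207]
force: [0.9, -0.1, -1.6]
opening: 0.0452
```

Request:
carry_out([
  [3.5, [2.5, 0, 0.5], [0, 0, 0]],
  [3.5, [3.3, 0, 0.7], [0, 0, 0]],
  [3.5, [3.5, 0, 0.7], [0, 0, 0]],
  [3.5, [3.5, 0, 0.7], [0, 0, 0]],
  [3.5, [3.5, 0, 0.7], [0, 0, 0]],
  [3.5, [3.5, 0, 0.7], [0, 0, 0]],
  [3.5, [3.5, 0, 0.7], [0, 0, 0]],
  [3.5, [3.5, 0, 0.7], [0, 0, 0]],
  [3.5, [3.5, 0, 0.7], [0, 0, 0]],
  [3.5, [3, 0, 0.7], [0, 0, 0]],
])

```text
t: 5.3
position: [0.5698, -0.2601, 0.1826]
tcp_rot: [-1.21, 1.213, -1.208]
force: [0.3, 0.4, -0.2]
opening: 0.0448
```

Request:
carry_out([
  [3.5, [2.5, 0, 0.6], [0, 0, 0]],
  [3.5, [2, 0, 0.4], [0, 0, 0]],
  [3.5, [1, 0, 0.2], [0, 0, 0]],
  [3.5, [0, 0, 0], [0, 0, 0]],
  [3.5, [0, 0, 0], [0, 0, 0]],
  [3.5, [0, 0, 0], [0, 0, 0]],
  [3.5, [0, 0, 0], [0, 0, 0]],
  [3.5, [0, 0, 0], [0, 0, 0]],
  [3.5, [0, 0, 0], [0, 0, 0]],
  [3.5, [0, 0, 0], [0, 0, 0]],
])

```text
t: 6.13
position: [0.5833, -0.3113, 0.185]
tcp_rot: [-1.21, 1.208, -1.209]
force: [0.5, -0.3, -1.3]
opening: 0.0448
```

```bash
python3 - <<'E'
from h import *
o=manip.get_obs();print(o['position'],o['opening'],o['force'])
cv2.imwrite('pics/w3.png',manip.read_camera("wrist")[:,:,::-1])
E
```

```text
[ 0.5833 -0.3113  0.185 ] 0.04482017567860378 [ 0.519  -0.2813 -1.2536]
```

View pics/w3.png

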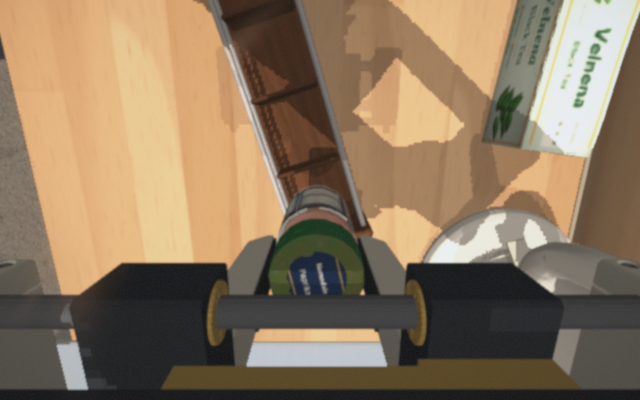

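```bash
python3 - <<'E'
from h import *
w=cv2.imread('pics/w3.png')
cv2.imwrite('pics/w3c.png',cv2.resize(w[0:240,200:390],None,fx=2.5,fy=2.5,interpolation=2))
cv2.imwrite('pics/s3.png',manip.read_camera("scene")[:,:,::-1])
cv2.imwrite('pics/t3.png',cv2.resize(manip.read_camera("top")[20:240,330:600,::-1],None,fx=2.7,fy=2.7))
E
```

```text
(no output)
```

View pics/w3c.png

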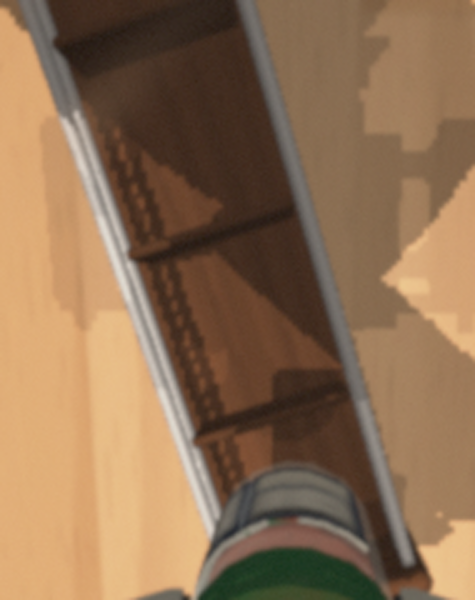

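View pics/s3.png

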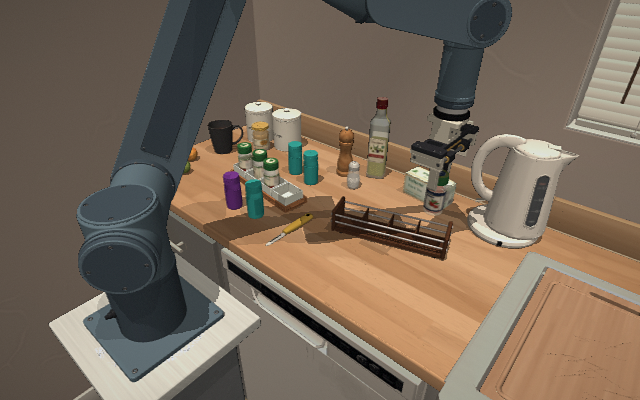

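View pics/t3.png

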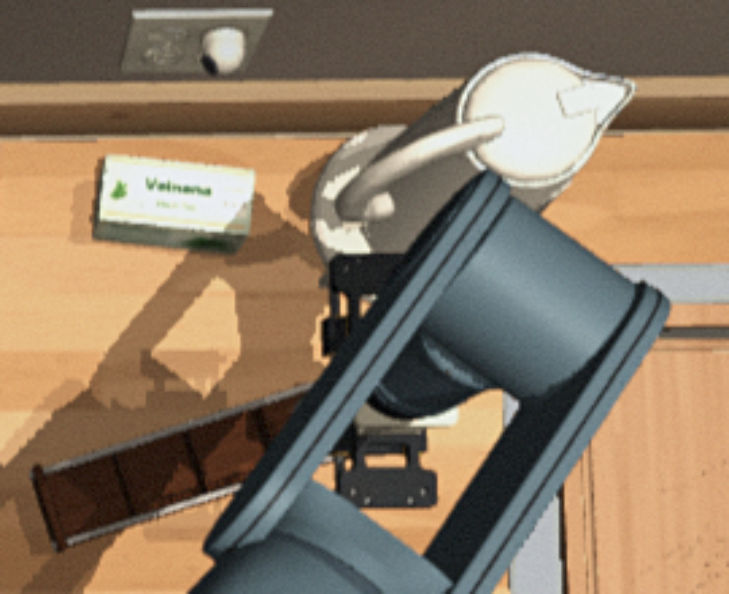

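```bash
python3 - <<'E'
from h import *
ct=manip.camera_model("top");cs=manip.camera_model("scene");cw=manip.camera_model("wrist")
def tri(a,b):
    o1,d1=ray(ct,*a);o2,d2=ray(cs,*b);d1/=np.linalg.norm(d1);d2/=np.linalg.norm(d2)
    s=np.linalg.lstsq(np.c_[d1,-d2],o2-o1,rcond=None)[0];p,q=o1+s[0]*d1,o2+s[1]*d2
    return (p+q)/2,np.linalg.norm(p-q)
print('base c',onplane(ct,478,100,.01),'left',onplane(ct,446,100,.01),'bot',onplane(ct,475,133,.01))
print('handle',tri((452,95),(474,175)))
print('handle top',tri((480,75),(495,140)))
cr=lambda p:((p[0]+.5)/2.5-.5+200,(p[1]+.5)/2.5-.5)
g=lambda p,z:onplane(cw,*cr(p),z)
for n,p,z in [('back a',(241,5),.057),('back b',(405,560),.057),('front a',(32,5),.057),('front b',(212,525),.057)]:print(n,g(p,z))
for n,a,b in [('d1',(58,45),(238,8)),('d2',(133,253),(292,210)),('d3',(196,438),(343,388))]:print(n,g(a,.059),g(b,.059))
E
```

```text
base c [ 0.7946 -0.4248  0.01  ] left [ 0.7954 -0.3415  0.01  ] bot [ 0.7071 -0.4141  0.01  ]
handle (array([ 0.7712, -0.3269,  0.137 ]), np.float64(0.008032285993020498))
handle top (array([ 0.7789, -0.3563,  0.2459]), np.float64(0.0037478558420552116))
back a [ 0.5661 -0.1493  0.057 ]
back b [ 0.6269 -0.3407  0.057 ]
front a [ 0.4978 -0.1493  0.057 ]
front b [ 0.552  -0.3265  0.057 ]
d1 [ 0.5059 -0.1615  0.059 ] [ 0.5652 -0.1508  0.059 ]
d2 [ 0.5271 -0.2267  0.059 ] [ 0.5828 -0.2125  0.059 ]
d3 [ 0.5471 -0.2922  0.059 ] [ 0.6014 -0.2737  0.059 ]
```

Request:
carry_out([
  [3.5, [0.4, 0, 0.1], [0, 0, 0]],
  [3.5, [0.3, 0, 0], [0, 0, 0]],
  [3.5, [0, 0.8, 0], [0, 0, 0]],
  [3.5, [0, 1.5, 0], [0, 0, 0]],
  [3.5, [0, 1.8, 0], [0, 0, 0]],
  [3.5, [0, 1.8, 0], [0, 0, 0]],
  [3.5, [0, 1.5, 0], [0, 0, 0]],
  [3.5, [0, 1, 0], [0, 0, 0]],
  [3.5, [0, 0.5, 0], [0, 0, 0]],
  [3.5, [0, 0.4, 0], [0, 0, 0]],
])

```text
t: 7.12
position: [0.584, -0.319, 0.0908]
tcp_rot: [-1.209, 1.21, -1.208]
force: [0.0, 0.8, -0.6]
opening: 0.045
```

Request:
carry_out([
  [3.5, [0, 0, 0], [0, 0, 0]],
  [3.5, [0, 0, 0], [0, 0, 0]],
  [3.5, [0, 0.1, 0], [0, 0, 0]],
  [3.5, [0, 0.1, 0], [0, 0, 0]],
  [3.5, [0, 0.1, 0], [0, 0, 0]],
  [3.5, [0, 0, 0], [0, 0, 0]],
  [3.5, [0, 0, 0], [0, 0, 0]],
  [3.5, [0, 0, 0], [0, 0, 0]],
  [3.5, [0, 0, 0], [0, 0, 0]],
  [3.5, [0, 0, 0], [0, 0, 0]],
])

```text
t: 7.95
position: [0.5842, -0.319, 0.0887]
tcp_rot: [-1.209, 1.209, -1.209]
force: [0.1, 0.4, -1.5]
opening: 0.0446
```

```bash
python3 - <<'E'
from h import *
o=manip.get_obs();print(o['position'],o['opening'],o['force'])
im=np.hstack([manip.read_camera("wrist")[:,:,::-1],cv2.resize(manip.read_camera("scene")[170:265,330:460,::-1],None,fx=4,fy=4.2)])
cv2.imwrite('pics/w4.png',cv2.resize(im,None,fx=.68,fy=.68))
E
```

```text
[ 0.5842 -0.319   0.0887] 0.044644086764342894 [ 0.068   0.3656 -1.51  ]Traceback (most recent call last):
  File "<stdin>", line 3, in <module>
    return _nx.concatenate(arrs, 1, dtype=dtype, casting=casting)
           ~~~~~~~~~~~~~~~^^^^^^^^^^^^^^^^^^^^^^^^^^^^^^^^^^^^^^^
ValueError: all the input array dimensions except for the concatenation axis must match exactly, but along dimension 0, the array at index 0 has size 400 and the array at index 1 has size 399
```

Request:
carry_out([
  [3.5, [0, 0.1, 0], [0, 0, 0]],
  [3.5, [0, 0, 0], [0, 0, 0]],
  [3.5, [0, 0.1, 0], [0, 0, 0]],
  [3.5, [0, 0, 0], [0, 0, 0]],
  [3.5, [0, 0, 0], [0, 0, 0]],
  [3.5, [0, 0, 0], [0, 0, 0]],
  [3.5, [0, 0, 0], [0, 0, 0]],
  [3.5, [0, 0, 0], [0, 0, 0]],
  [3.5, [0, 0, 0], [0, 0, 0]],
  [3.5, [0, 0, 0], [0, 0, 0]],
])

```text
t: 8.88
position: [0.5846, -0.3192, 0.0879]
tcp_rot: [-1.209, 1.208, -1.21]
force: [-0.3, 1.4, 5.2]
opening: 0.0451
```

```bash
cat > look.py <<'E'
from h import *
import sys
o=manip.get_obs();print(o['t'],o['position'],o['opening'],o['force'])
im=np.hstack([manip.read_camera("wrist")[:,:,::-1],cv2.resize(manip.read_camera("scene")[160:260,330:460,::-1],(520,400))])
cv2.imwrite(f'pics/{sys.argv[1]}.png',cv2.resize(im,None,fx=.68,fy=.68))
E
python3 look.py w5
```

```text
8.8833 [ 0.5846 -0.3192  0.0879] 0.04509447533938939 [-0.3082  1.449   5.1528]
```

View pics/w5.png

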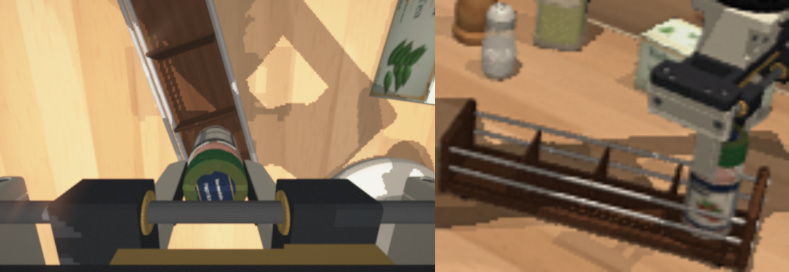

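Request:
carry_out([
  [5.5, [0, -0.1, 0], [0, 0, 0]],
  [7, [0, 0, 0], [0, 0, 0]],
  [8, [0, 0, 0], [0, 0, 0]],
  [8, [0, 0, 0], [0, 0, 0]],
  [8, [0, -1, 0], [0, 0, 0]],
  [8, [0, -2, 0], [0, 0, 0]],
  [8, [0, -3, 0], [0, 0, 0]],
  [8, [0, -3, 0], [0, 0, 0]],
  [8, [-1.5, -2, -0.2], [0, 0, 0]],
  [8, [-3, 0, -0.4], [0, 0, 0]],
])

```text
t: 9.82
position: [0.5806, -0.2783, 0.2038]
tcp_rot: [-1.207, 1.202, -1.221]
force: [0.8, -0.3, -0.5]
opening: 0.0796
```

```bash
python3 look.py w6
```

```text
9.8167 [ 0.5806 -0.2783  0.2038] 0.07960713484579196 [ 0.7522 -0.2862 -0.4652]
```

View pics/w6.png

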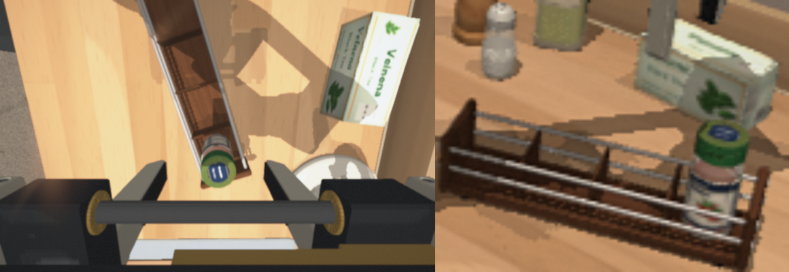

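Request:
carry_out([
  [8, [-3.7, 0, -0.6], [0, 0, 0]],
  [8, [-3.8, 0, -0.65], [0, 0, 0]],
  [8, [-3.8, 0, -0.65], [0, 0, 0]],
  [8, [-3.8, 0, -0.65], [0, 0, 0]],
  [8, [-3.8, 0, -0.65], [0, 0, 0]],
  [8, [-3.8, 0, -0.65], [0, 0, 0]],
  [8, [-3.8, 0, -0.65], [0, 0, 0]],
  [8, [-3.8, 0, -0.65], [0, 0, 0]],
  [8, [-3.8, 0, -0.65], [0, 0, 0]],
  [8, [-3.5, 0, -0.65], [0, 0, 0]],
])

```text
t: 10.75
position: [0.513, 0.1037, 0.1979]
tcp_rot: [-1.209, 1.209, -1.209]
force: [0.9, 0.7, -0.1]
opening: 0.0801
```

Request:
carry_out([
  [8, [-3, 0, -0.6], [0, 0, 0]],
  [8, [-2.5, 0, -0.5], [0, 0, 0]],
  [8, [-1, 0, -0.2], [0, 0, 0]],
  [8, [0, 0, 0], [0, 0, 0]],
  [8, [0, 0, 0], [0, 0, 0]],
  [8, [0, 0, 0], [0, 0, 0]],
  [8, [0, 0, 0], [0, 0, 0]],
  [8, [0, 0, 0], [0, 0, 0]],
  [8, [0, 0, 0], [0, 0, 0]],
  [8, [0, 0, 0], [0, 0, 0]],
])

```text
t: 11.58
position: [0.5008, 0.1662, 0.1976]
tcp_rot: [-1.209, 1.21, -1.21]
force: [0.0, -0.4, -0.1]
opening: 0.0799
```

```bash
python3 look.py w7
```

```text
11.5833 [0.5008 0.1662 0.1976] 0.07993040153298094 [ 0.0433 -0.4342 -0.0883]
```

View pics/w7.png

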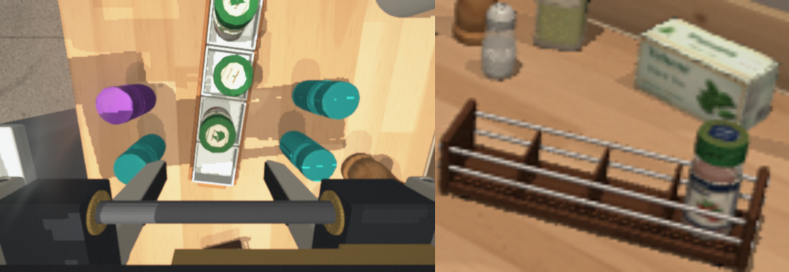

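```bash
python3 - <<'E'
from h import *
c=manip.camera_model("wrist")
for p in [(217,133),(233,75),(236,7)]: print(onplane(c,p[0]/.68,p[1]/.68,.1145))
E
```

```text
[0.5023 0.1769 0.1145]
[0.5199 0.2431 0.1145]
[0.5216 0.3101 0.1145]
```

Request:
carry_out([
  [8, [-0.9, 0.5, 0.1], [0, 0, 0]],
  [8, [0, 2, 0], [0, 0, 0]],
  [8, [0, 2.5, 0], [0, 0, 0]],
  [8, [0, 2.5, 0], [0, 0, 0]],
  [8, [0, 2, 0], [0, 0, 0]],
  [8, [0, 1.2, 0], [0, 0, 0]],
  [8, [0, 0.7, 0], [0, 0, 0]],
  [8, [0, 0.3, 0], [0, 0, 0]],
  [6, [0, 0, 0], [0, 0, 0]],
  [3.5, [0, 0, 0], [0, 0, 0]],
])

```text
t: 12.52
position: [0.5021, 0.1763, 0.0813]
tcp_rot: [-1.208, 1.208, -1.209]
force: [-0.1, 0.1, 0.7]
opening: 0.0714
```

Request:
carry_out([
  [3.5, [0, 0, 0], [0, 0, 0]],
  [3.5, [0, 0, 0], [0, 0, 0]],
  [3.5, [0, 0, 0], [0, 0, 0]],
  [3.5, [0, 0, 0], [0, 0, 0]],
  [3.5, [0, 0, 0], [0, 0, 0]],
  [3.5, [0, -0.5, 0], [0, 0, 0]],
  [3.5, [0, -1, 0], [0, 0, 0]],
  [3.5, [0, -1.5, 0], [0, 0, 0]],
  [3.5, [0, -2, 0], [0, 0, 0]],
  [3.5, [0, -2, 0], [0, 0, 0]],
])

```text
t: 13.35
position: [0.501, 0.1759, 0.1517]
tcp_rot: [-1.21, 1.21, -1.209]
force: [0.7, -0.5, -1.5]
opening: 0.045
```

```bash
python3 look.py w8; python3 - <<'E'
from h import *
o=manip.get_obs();c=manip.camera_model('wrist');print(.68*proj(c,o['position']+[0,0,.034]))
E
```

```text
13.35 [0.501  0.1759 0.1517] 0.045025755116551144 [ 0.723  -0.4912 -1.492 ]
[216.3691 189.3554]
```

View pics/w8.png

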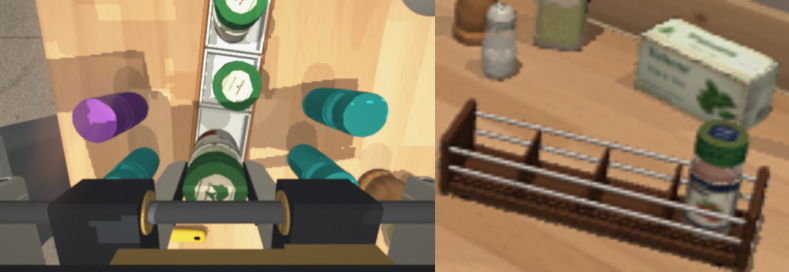

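Request:
carry_out([
  [3.5, [2, -1.5, 0.2], [0, 0, 0]],
  [3.5, [3, -1.5, 0.4], [0, 0, 0]],
  [3.5, [3.5, -0.5, 0.5], [0, 0, 0]],
  [3.5, [3.8, 0, 0.6], [0, 0, 0]],
  [3.5, [3.8, 0, 0.6], [0, 0, 0]],
  [3.5, [3.8, 0, 0.6], [0, 0, 0]],
  [3.5, [3.8, 0, 0.6], [0, 0, 0]],
  [3.5, [3.8, 0, 0.6], [0, 0, 0]],
  [3.5, [3.8, 0, 0.6], [0, 0, 0]],
  [3.5, [3.5, 0, 0.5], [0, 0, 0]],
])

```text
t: 14.28
position: [0.5532, -0.1741, 0.1847]
tcp_rot: [-1.21, 1.21, -1.209]
force: [1.9, -0.6, -1.3]
opening: 0.0449
```

Request:
carry_out([
  [3.5, [3, 0, 0.4], [0, 0, 0]],
  [3.5, [2.5, 0, 0.3], [0, 0, 0]],
  [3.5, [1.5, 0, 0.2], [0, 0, 0]],
  [3.5, [0.9, 0, 0.1], [0, 0, 0]],
  [3.5, [0, 0, 0], [0, 0, 0]],
  [3.5, [0, 0, 0], [0, 0, 0]],
  [3.5, [0, 0.8, 0], [0, 0, 0]],
  [3.5, [0, 1, 0], [0, 0, 0]],
  [3.5, [0, 0.4, 0], [0, 0, 0]],
  [3.5, [0, 0, 0], [0, 0, 0]],
])

```text
t: 15.12
position: [0.5627, -0.2493, 0.1617]
tcp_rot: [-1.21, 1.211, -1.205]
force: [0.0, -0.2, -1.5]
opening: 0.0451
```

```bash
python3 look.py w9
```

```text
15.1167 [ 0.5627 -0.2493  0.1617] 0.04505459453592141 [ 0.0157 -0.1802 -1.4628]
```

View pics/w9.png

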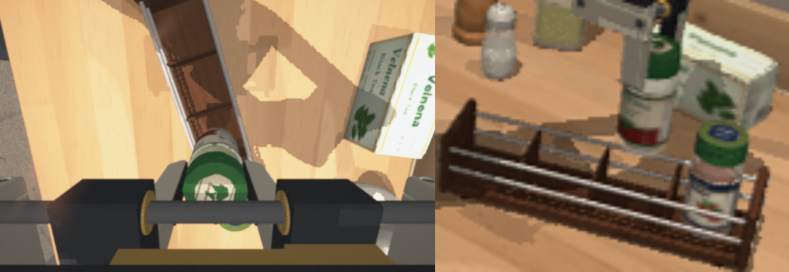

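Request:
carry_out([
  [3.5, [0.25, 0.5, 0.1], [0, 0, 0]],
  [3.5, [0, 1.3, 0], [0, 0, 0]],
  [3.5, [0, 1.7, 0], [0, 0, 0]],
  [3.5, [0, 1.7, 0], [0, 0, 0]],
  [3.5, [0, 1, 0], [0, 0, 0]],
  [3.5, [0, 0.5, 0], [0, 0, 0]],
  [3.5, [0, 0.3, 0], [0, 0, 0]],
  [3.5, [0, 0.1, 0], [0, 0, 0]],
  [3.5, [0, 0.1, 0], [0, 0, 0]],
  [3.5, [0, 0, 0], [0, 0, 0]],
])

```text
t: 16.05
position: [0.5651, -0.2538, 0.0923]
tcp_rot: [-1.209, 1.208, -1.21]
force: [0.3, 0.6, -0.6]
opening: 0.0449
```

Request:
carry_out([
  [3.5, [0, 0, 0], [0, 0, 0]],
  [3.5, [0, 0, 0], [0, 0, 0]],
  [3.5, [0, 0.1, 0], [0, 0, 0]],
  [3.5, [0, 0, 0], [0, 0, 0]],
  [3.5, [0, 0, 0], [0, 0, 0]],
  [3.5, [0, 0, 0], [0, 0, 0]],
  [3.5, [0, 0, 0], [0, 0, 0]],
  [3.5, [0, 0, 0], [0, 0, 0]],
  [3.5, [0, 0, 0], [0, 0, 0]],
  [3.5, [0, 0, 0], [0, 0, 0]],
])

```text
t: 16.88
position: [0.5647, -0.2535, 0.0906]
tcp_rot: [-1.209, 1.209, -1.209]
force: [-0.4, 0.4, -1.5]
opening: 0.0452
```

```bash
python3 look.py w10
```

```text
16.8833 [ 0.5647 -0.2535  0.0906] 0.04520398435407913 [-0.3907  0.3597 -1.5277]
```

View pics/w10.png

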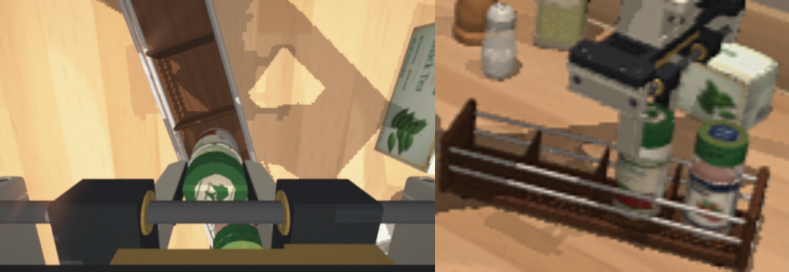

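Inside its pocket; still about 2 mm above the floor.

Request:
carry_out([
  [3.5, [0, 0.1, 0], [0, 0, 0]],
  [3.5, [0, 0.1, 0], [0, 0, 0]],
  [3.5, [0, 0.1, 0], [0, 0, 0]],
  [3.5, [0, 0, 0], [0, 0, 0]],
  [3.5, [0, 0, 0], [0, 0, 0]],
  [3.5, [0, 0, 0], [0, 0, 0]],
  [3.5, [0, 0, 0], [0, 0, 0]],
  [3.5, [0, 0, 0], [0, 0, 0]],
  [3.5, [0, 0, 0], [0, 0, 0]],
  [3.5, [0, 0, 0], [0, 0, 0]],
])

```text
t: 17.82
position: [0.5651, -0.2538, 0.0885]
tcp_rot: [-1.209, 1.208, -1.21]
force: [-0.8, 0.6, 5.5]
opening: 0.045
```

Request:
carry_out([
  [5.5, [0, -0.1, 0], [0, 0, 0]],
  [7, [0, 0, 0], [0, 0, 0]],
  [8, [0, 0, 0], [0, 0, 0]],
  [8, [0, 0, 0], [0, 0, 0]],
  [8, [0, -1, 0], [0, 0, 0]],
  [8, [0, -2, 0], [0, 0, 0]],
  [8, [0, -3, 0], [0, 0, 0]],
  [8, [0, -3, 0], [0, 0, 0]],
  [8, [-1.5, -2, -0.1], [0, 0, 0]],
  [8, [-3, 0, -0.3], [0, 0, 0]],
])

```text
t: 18.65
position: [0.5634, -0.2124, 0.2046]
tcp_rot: [-1.206, 1.202, -1.22]
force: [0.7, -0.1, 0.7]
opening: 0.0801
```

```bash
python3 look.py w11
```

```text
18.65 [ 0.5634 -0.2124  0.2046] 0.08010006463578737 [ 0.6996 -0.0991  0.7124]
```

View pics/w11.png

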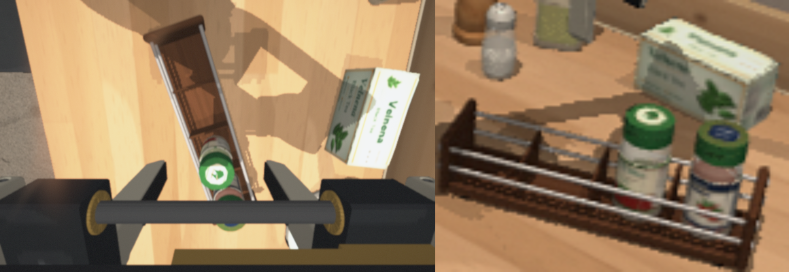

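Request:
carry_out([
  [8, [-3.7, 0, -0.3], [0, 0, 0]],
  [8, [-3.8, 0, -0.35], [0, 0, 0]],
  [8, [-3.8, 0, -0.35], [0, 0, 0]],
  [8, [-3.8, 0, -0.35], [0, 0, 0]],
  [8, [-3.8, 0, -0.35], [0, 0, 0]],
  [8, [-3.8, 0, -0.35], [0, 0, 0]],
  [8, [-3.8, 0, -0.35], [0, 0, 0]],
  [8, [-3.8, 0, -0.35], [0, 0, 0]],
  [8, [-3.8, 0, -0.35], [0, 0, 0]],
  [8, [-3.8, 0, -0.35], [0, 0, 0]],
])

```text
t: 19.58
position: [0.5256, 0.1719, 0.1989]
tcp_rot: [-1.21, 1.209, -1.209]
force: [0.3, 0.0, 0.2]
opening: 0.0801
```

Request:
carry_out([
  [8, [-3.5, 0, -0.3], [0, 0, 0]],
  [8, [-2.5, 0, -0.2], [0, 0, 0]],
  [8, [-1.2, 0, -0.1], [0, 0, 0]],
  [8, [0, 0, 0], [0, 0, 0]],
  [8, [0, 1.5, 0], [0, 0, 0]],
  [8, [0, 2.5, 0], [0, 0, 0]],
  [8, [0, 2, 0], [0, 0, 0]],
  [8, [0, 0.8, 0], [0, 0, 0]],
  [8, [0, 0, 0], [0, 0, 0]],
  [8, [0, 0, 0], [0, 0, 0]],
])

```text
t: 20.42
position: [0.5205, 0.2413, 0.1309]
tcp_rot: [-1.209, 1.21, -1.21]
force: [0.4, 0.7, 0.7]
opening: 0.08
```

```bash
python3 look.py w12
```

```text
20.4167 [0.5205 0.2413 0.1309] 0.08004569376048148 [0.3861 0.7394 0.6692]
```

View pics/w12.png

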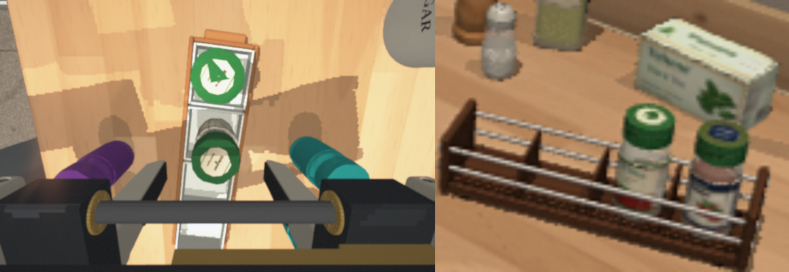

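```bash
python3 - <<'E'
from h import *
c=manip.camera_model("wrist")
for p in [(215,158),(218,74)]: print(onplane(c,p[0]/.68,p[1]/.68,.1145))
E
```

```text
[0.5206 0.2454 0.1145]
[0.5231 0.3183 0.1145]
```

Move +3 mm in y, down 5.0 cm, close.

Request:
carry_out([
  [8, [-0.3, 0.5, 0], [0, 0, 0]],
  [8, [0, 1.5, 0], [0, 0, 0]],
  [8, [0, 1.5, 0], [0, 0, 0]],
  [8, [0, 1, 0], [0, 0, 0]],
  [8, [0, 0.5, 0], [0, 0, 0]],
  [6, [0, 0, 0], [0, 0, 0]],
  [3.5, [0, 0, 0], [0, 0, 0]],
  [3.5, [0, 0, 0], [0, 0, 0]],
  [3.5, [0, 0, 0], [0, 0, 0]],
  [3.5, [0, 0, 0], [0, 0, 0]],
])

```text
t: 21.35
position: [0.5205, 0.2456, 0.0814]
tcp_rot: [-1.208, 1.208, -1.209]
force: [0.1, -0.7, -0.3]
opening: 0.0513
```

Request:
carry_out([
  [3.5, [0, 0, 0], [0, 0, 0]],
  [3.5, [0, 0, 0], [0, 0, 0]],
  [3.5, [0, 0, 0], [0, 0, 0]],
  [3.5, [0, -0.5, 0], [0, 0, 0]],
  [3.5, [0, -1, 0], [0, 0, 0]],
  [3.5, [0, -1.5, 0], [0, 0, 0]],
  [3.5, [0, -2, 0], [0, 0, 0]],
  [3.5, [0, -2, 0], [0, 0, 0]],
  [3.5, [0.5, -2, 0], [0, 0, 0]],
  [3.5, [1, -1, 0], [0, 0, 0]],
])

```text
t: 22.18
position: [0.5209, 0.2313, 0.1838]
tcp_rot: [-1.206, 1.206, -1.209]
force: [0.5, -0.0, -1.2]
opening: 0.0451
```

```bash
python3 look.py w13; python3 - <<'E'
from h import *
o=manip.get_obs();c=manip.camera_model('wrist');print(.68*proj(c,o['position']+[0,0,.034]))
E
```

```text
22.1833 [0.5209 0.2313 0.1838] 0.04514462224845846 [ 0.5497 -0.0426 -1.2479]
[216.215 189.371]
```

View pics/w13.png

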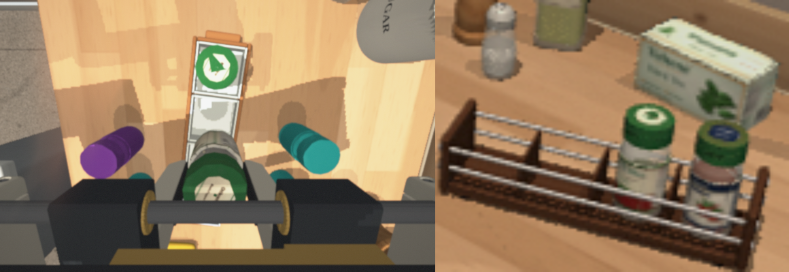

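Request:
carry_out([
  [3.5, [2.5, -0.5, 0.1], [0, 0, 0]],
  [3.5, [3.3, 0, 0.2], [0, 0, 0]],
  [3.5, [3.8, 0, 0.2], [0, 0, 0]],
  [3.5, [3.8, 0, 0.2], [0, 0, 0]],
  [3.5, [3.8, 0, 0.2], [0, 0, 0]],
  [3.5, [3.8, 0, 0.2], [0, 0, 0]],
  [3.5, [3.8, 0, 0.2], [0, 0, 0]],
  [3.5, [3.8, 0, 0.2], [0, 0, 0]],
  [3.5, [3.8, 0, 0.2], [0, 0, 0]],
  [3.5, [3.5, 0, 0.2], [0, 0, 0]],
])

```text
t: 23.12
position: [0.538, -0.1305, 0.1842]
tcp_rot: [-1.21, 1.212, -1.208]
force: [1.0, 0.9, -1.5]
opening: 0.0454
```

Request:
carry_out([
  [3.5, [2.8, 0, 0.2], [0, 0, 0]],
  [3.5, [1.8, 0, 0.1], [0, 0, 0]],
  [3.5, [0.8, 0, 0.1], [0, 0, 0]],
  [3.5, [0, 0, 0], [0, 0, 0]],
  [3.5, [0, 0, 0], [0, 0, 0]],
  [3.5, [0, 0, 0], [0, 0, 0]],
  [3.5, [0, 0.8, 0], [0, 0, 0]],
  [3.5, [0, 1, 0], [0, 0, 0]],
  [3.5, [0, 0.4, 0], [0, 0, 0]],
  [3.5, [0, 0, 0], [0, 0, 0]],
])

```text
t: 23.95
position: [0.5421, -0.1812, 0.1617]
tcp_rot: [-1.211, 1.211, -1.205]
force: [-0.9, -0.5, -1.3]
opening: 0.0452
```

```bash
python3 look.py w14
```

```text
23.95 [ 0.5421 -0.1812  0.1617] 0.045181397034638214 [-0.914  -0.4959 -1.3093]
```

View pics/w14.png

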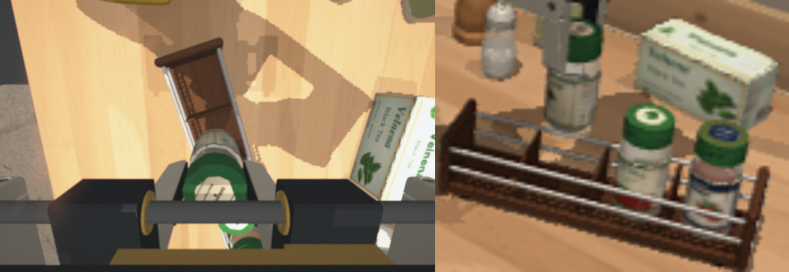

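Request:
carry_out([
  [3.5, [0.2, 0.5, 0], [0, 0, 0]],
  [3.5, [0, 1.3, 0], [0, 0, 0]],
  [3.5, [0, 1.7, 0], [0, 0, 0]],
  [3.5, [0, 1.7, 0], [0, 0, 0]],
  [3.5, [0, 1, 0], [0, 0, 0]],
  [3.5, [0, 0.5, 0], [0, 0, 0]],
  [3.5, [0, 0.3, 0], [0, 0, 0]],
  [3.5, [0, 0.1, 0], [0, 0, 0]],
  [3.5, [0, 0.1, 0], [0, 0, 0]],
  [3.5, [0, 0, 0], [0, 0, 0]],
])

```text
t: 24.88
position: [0.5436, -0.1848, 0.0923]
tcp_rot: [-1.209, 1.208, -1.21]
force: [-0.5, 0.1, -1.8]
opening: 0.0447
```

Request:
carry_out([
  [3.5, [0, 0.1, 0], [0, 0, 0]],
  [3.5, [0, 0.1, 0], [0, 0, 0]],
  [3.5, [0, 0.1, 0], [0, 0, 0]],
  [3.5, [0, 0, 0], [0, 0, 0]],
  [3.5, [0, 0, 0], [0, 0, 0]],
  [3.5, [0, 0, 0], [0, 0, 0]],
  [3.5, [0, 0, 0], [0, 0, 0]],
  [3.5, [0, 0, 0], [0, 0, 0]],
  [3.5, [0, 0, 0], [0, 0, 0]],
  [3.5, [0, 0, 0], [0, 0, 0]],
])

```text
t: 25.72
position: [0.5432, -0.1845, 0.0887]
tcp_rot: [-1.209, 1.209, -1.209]
force: [-0.3, -0.8, -0.7]
opening: 0.0448
```

```bash
python3 look.py w15
```

```text
25.7167 [ 0.5432 -0.1845  0.0887] 0.044845784979151794 [-0.2665 -0.779  -0.7026]
```

View pics/w15.png

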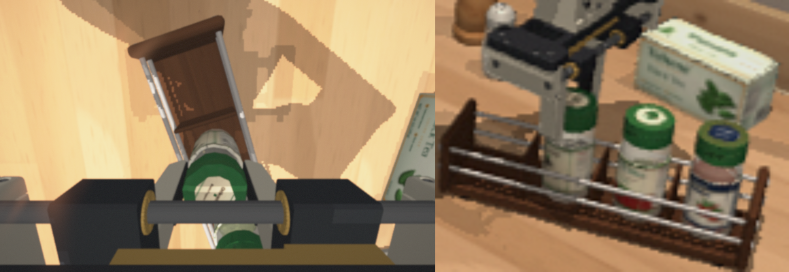

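Request:
carry_out([
  [3.5, [0, 0.1, 0], [0, 0, 0]],
  [3.5, [0, 0, 0], [0, 0, 0]],
  [3.5, [0, 0, 0], [0, 0, 0]],
  [3.5, [0, 0, 0], [0, 0, 0]],
  [3.5, [0, 0, 0], [0, 0, 0]],
  [3.5, [0, 0, 0], [0, 0, 0]],
  [3.5, [0, 0, 0], [0, 0, 0]],
  [3.5, [0, 0, 0], [0, 0, 0]],
  [3.5, [0, 0, 0], [0, 0, 0]],
  [3.5, [0, 0, 0], [0, 0, 0]],
])

```text
t: 26.65
position: [0.5434, -0.1846, 0.0885]
tcp_rot: [-1.209, 1.208, -1.21]
force: [-1.0, 0.4, 4.9]
opening: 0.0446
```

Request:
carry_out([
  [5.5, [0, -0.1, 0], [0, 0, 0]],
  [7, [0, 0, 0], [0, 0, 0]],
  [8, [0, 0, 0], [0, 0, 0]],
  [8, [0, 0, 0], [0, 0, 0]],
  [8, [0, -1, 0], [0, 0, 0]],
  [8, [0, -2, 0], [0, 0, 0]],
  [8, [0, -3, 0], [0, 0, 0]],
  [8, [0, -3, 0], [0, 0, 0]],
  [8, [-1.5, -2, -0.1], [0, 0, 0]],
  [8, [-3, 0, 0], [0, 0, 0]],
])

```text
t: 27.48
position: [0.5449, -0.143, 0.2045]
tcp_rot: [-1.205, 1.202, -1.22]
force: [1.1, 0.5, -0.9]
opening: 0.0798
```

```bash
python3 look.py w16
```

```text
27.4833 [ 0.5449 -0.143   0.2045] 0.07978206197234369 [ 1.085   0.488  -0.8726]
```

View pics/w16.png

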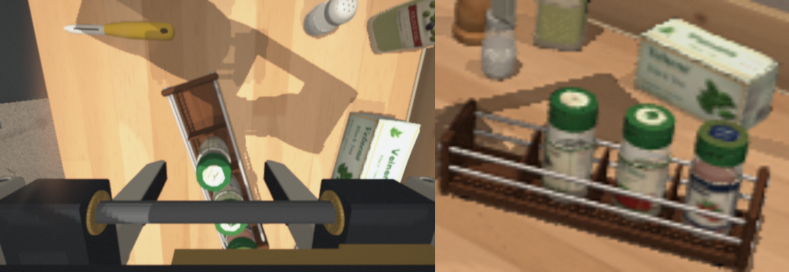

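Request:
carry_out([
  [8, [-3.7, 0, -0.1], [0, 0, 0]],
  [8, [-3.8, 0, -0.2], [0, 0, 0]],
  [8, [-3.8, 0, -0.2], [0, 0, 0]],
  [8, [-3.8, 0, -0.2], [0, 0, 0]],
  [8, [-3.8, 0, -0.2], [0, 0, 0]],
  [8, [-3.8, 0, -0.2], [0, 0, 0]],
  [8, [-3.8, 0, -0.2], [0, 0, 0]],
  [8, [-3.8, 0, -0.2], [0, 0, 0]],
  [8, [-3.8, 0, -0.2], [0, 0, 0]],
  [8, [-3.8, 0, -0.2], [0, 0, 0]],
])

```text
t: 28.42
position: [0.5227, 0.241, 0.1988]
tcp_rot: [-1.21, 1.209, -1.209]
force: [-0.1, 0.2, 0.2]
opening: 0.0797
```

Request:
carry_out([
  [8, [-3.5, 0, -0.1], [0, 0, 0]],
  [8, [-2.5, 0, 0], [0, 0, 0]],
  [8, [-1.5, 0, 0], [0, 0, 0]],
  [8, [0, 0, 0], [0, 0, 0]],
  [8, [0, 1.5, 0], [0, 0, 0]],
  [8, [0, 2.5, 0], [0, 0, 0]],
  [8, [0, 2, 0], [0, 0, 0]],
  [8, [0, 0.8, 0], [0, 0, 0]],
  [8, [0, 0, 0], [0, 0, 0]],
  [8, [0, 0, 0], [0, 0, 0]],
])

```text
t: 29.25
position: [0.5224, 0.3135, 0.1309]
tcp_rot: [-1.209, 1.21, -1.21]
force: [-0.4, -0.5, 0.9]
opening: 0.0799
```

```bash
python3 look.py w17
```

```text
29.25 [0.5224 0.3135 0.1309] 0.07986769207406867 [-0.4022 -0.4987  0.89  ]
```

View pics/w17.png

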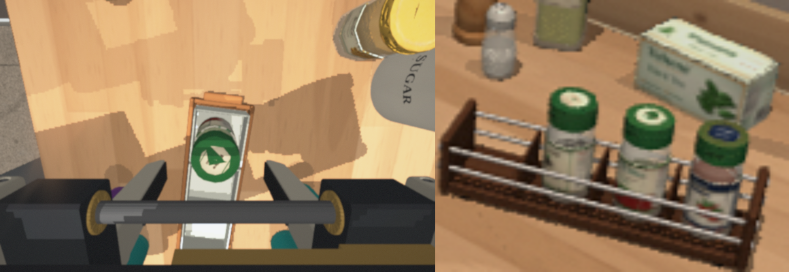

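Request:
carry_out([
  [8, [-0.4, 0.5, 0], [0, 0, 0]],
  [8, [0, 1.5, 0], [0, 0, 0]],
  [8, [0, 1.5, 0], [0, 0, 0]],
  [8, [0, 1, 0], [0, 0, 0]],
  [8, [0, 0.5, 0], [0, 0, 0]],
  [6, [0, 0, 0], [0, 0, 0]],
  [3.5, [0, 0, 0], [0, 0, 0]],
  [3.5, [0, 0, 0], [0, 0, 0]],
  [3.5, [0, 0, 0], [0, 0, 0]],
  [3.5, [0, 0, 0], [0, 0, 0]],
])

```text
t: 30.18
position: [0.5224, 0.3187, 0.0814]
tcp_rot: [-1.208, 1.208, -1.209]
force: [0.3, 0.5, -0.4]
opening: 0.0513
```

Request:
carry_out([
  [3.5, [0, 0, 0], [0, 0, 0]],
  [3.5, [0, 0, 0], [0, 0, 0]],
  [3.5, [0, 0, 0], [0, 0, 0]],
  [3.5, [0, -0.5, 0], [0, 0, 0]],
  [3.5, [0, -1, 0], [0, 0, 0]],
  [3.5, [0, -1.5, 0], [0, 0, 0]],
  [3.5, [0, -2, 0], [0, 0, 0]],
  [3.5, [0, -2, 0], [0, 0, 0]],
  [3.5, [0.5, -2, 0], [0, 0, 0]],
  [3.5, [1, -1, 0], [0, 0, 0]],
])

```text
t: 31.02
position: [0.5229, 0.3045, 0.184]
tcp_rot: [-1.206, 1.206, -1.209]
force: [-0.3, 0.0, 0.1]
opening: 0.045
```

```bash
python3 look.py w18; python3 - <<'E'
from h import *
o=manip.get_obs();c=manip.camera_model('wrist');print(.68*proj(c,o['position']+[0,0,.034]))
E
```

```text
31.0167 [0.5229 0.3045 0.184 ] 0.044954573019787114 [-0.3079  0.0006  0.1028]
[216.2217 189.3713]
```

View pics/w18.png

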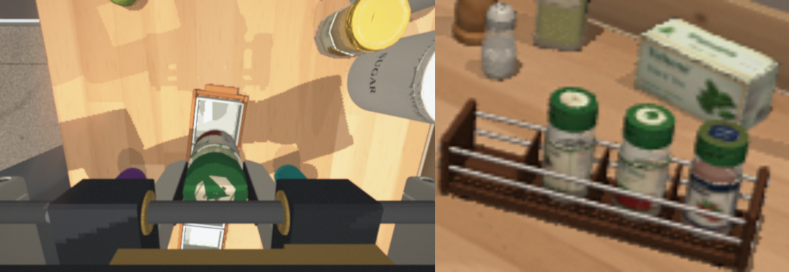

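Request:
carry_out([
  [3.5, [2.5, -0.5, 0], [0, 0, 0]],
  [3.5, [3.3, 0, 0], [0, 0, 0]],
  [3.5, [3.8, 0, 0], [0, 0, 0]],
  [3.5, [3.8, 0, 0], [0, 0, 0]],
  [3.5, [3.8, 0, 0], [0, 0, 0]],
  [3.5, [3.8, 0, 0], [0, 0, 0]],
  [3.5, [3.8, 0, 0], [0, 0, 0]],
  [3.5, [3.8, 0, 0], [0, 0, 0]],
  [3.5, [3.8, 0, 0], [0, 0, 0]],
  [3.5, [3.5, 0, 0], [0, 0, 0]],
])

```text
t: 31.95
position: [0.5209, -0.0575, 0.1844]
tcp_rot: [-1.21, 1.211, -1.208]
force: [1.1, -0.0, -0.6]
opening: 0.0445
```

Request:
carry_out([
  [3.5, [3, 0, 0], [0, 0, 0]],
  [3.5, [2, 0, 0], [0, 0, 0]],
  [3.5, [1.2, 0, 0], [0, 0, 0]],
  [3.5, [0, 0, 0], [0, 0, 0]],
  [3.5, [0, 0, 0], [0, 0, 0]],
  [3.5, [0, 0, 0], [0, 0, 0]],
  [3.5, [0, 0.8, 0], [0, 0, 0]],
  [3.5, [0, 1, 0], [0, 0, 0]],
  [3.5, [0, 0.4, 0], [0, 0, 0]],
  [3.5, [0, 0, 0], [0, 0, 0]],
])

```text
t: 32.78
position: [0.521, -0.1162, 0.1618]
tcp_rot: [-1.211, 1.211, -1.206]
force: [-0.5, 0.4, -0.9]
opening: 0.0449
```

```bash
python3 look.py w19
```

```text
32.7833 [ 0.521  -0.1162  0.1618] 0.044908087356142976 [-0.5495  0.3689 -0.9286]
```

View pics/w19.png

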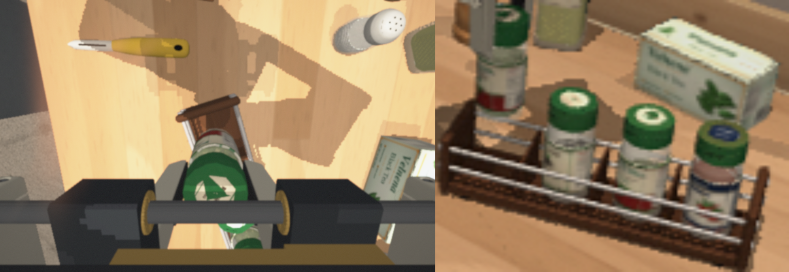

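Request:
carry_out([
  [3.5, [0.1, 0.5, 0.1], [0, 0, 0]],
  [3.5, [0, 1.3, 0], [0, 0, 0]],
  [3.5, [0, 1.7, 0], [0, 0, 0]],
  [3.5, [0, 1.7, 0], [0, 0, 0]],
  [3.5, [0, 1, 0], [0, 0, 0]],
  [3.5, [0, 0.5, 0], [0, 0, 0]],
  [3.5, [0, 0.3, 0], [0, 0, 0]],
  [3.5, [0, 0.1, 0], [0, 0, 0]],
  [3.5, [0, 0.1, 0], [0, 0, 0]],
  [3.5, [0, 0, 0], [0, 0, 0]],
])

```text
t: 33.72
position: [0.5236, -0.1187, 0.0922]
tcp_rot: [-1.209, 1.208, -1.21]
force: [-0.4, 0.2, -1.2]
opening: 0.0449
```

Request:
carry_out([
  [3.5, [0, 0.1, 0], [0, 0, 0]],
  [3.5, [0, 0.1, 0], [0, 0, 0]],
  [3.5, [0, 0.1, 0], [0, 0, 0]],
  [3.5, [0, 0.1, 0], [0, 0, 0]],
  [3.5, [0, 0, 0], [0, 0, 0]],
  [3.5, [0, 0, 0], [0, 0, 0]],
  [3.5, [0, 0, 0], [0, 0, 0]],
  [3.5, [0, 0, 0], [0, 0, 0]],
  [3.5, [0, 0, 0], [0, 0, 0]],
  [3.5, [0, 0, 0], [0, 0, 0]],
])

```text
t: 34.55
position: [0.5234, -0.1187, 0.0886]
tcp_rot: [-1.209, 1.208, -1.21]
force: [-1.5, 0.8, 5.5]
opening: 0.0449
```

```bash
python3 look.py w20
```

```text
34.55 [ 0.5234 -0.1187  0.0886] 0.04494948975852558 [-1.4975  0.7671  5.4703]
```

View pics/w20.png

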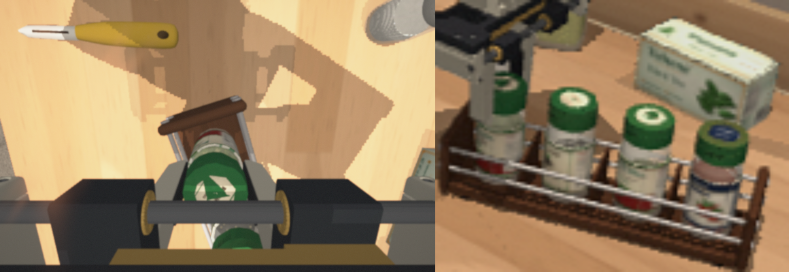

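On the floor of the leftmost pocket; release and withdraw to the left.

Request:
carry_out([
  [5.5, [0, -0.1, 0], [0, 0, 0]],
  [7, [0, 0, 0], [0, 0, 0]],
  [8, [0, 0, 0], [0, 0, 0]],
  [8, [0, 0, 0], [0, 0, 0]],
  [8, [0, -1, 0], [0, 0, 0]],
  [8, [0, -2, 0], [0, 0, 0]],
  [8, [0, -3, 0], [0, 0, 0]],
  [8, [0, -3, 0], [0, 0, 0]],
  [8, [-1.5, -2, 0], [0, 0, 0]],
  [8, [-3, 0, 0], [0, 0, 0]],
])

```text
t: 35.48
position: [0.5262, -0.0765, 0.2043]
tcp_rot: [-1.204, 1.203, -1.219]
force: [0.9, -0.8, 1.1]
opening: 0.0804
```

Request:
carry_out([
  [8, [-3, 0, -1.5], [0, 0, 0]],
  [8, [-3, 0, -1.5], [0, 0, 0]],
  [8, [-3, 0, -1.5], [0, 0, 0]],
  [8, [-3, 0, -1.5], [0, 0, 0]],
  [8, [-3, 0, -1.5], [0, 0, 0]],
  [8, [-3, 0, 0], [0, 0, 0]],
  [8, [-2, 0, 0], [0, 0, 0]],
  [8, [-1, 0, 0], [0, 0, 0]],
  [8, [0, 0, 0], [0, 0, 0]],
  [8, [0, 0, 0], [0, 0, 0]],
])

```text
t: 36.32
position: [0.4482, 0.1362, 0.1989]
tcp_rot: [-1.21, 1.208, -1.209]
force: [0.1, -1.4, -0.8]
opening: 0.0796
```

```bash
python3 - <<'E'
from h import *
o=manip.get_obs();print(o['t'],o['position'])
t=manip.read_camera("top")[:,:,::-1];s=manip.read_camera("scene")[:,:,::-1]
im=np.vstack([cv2.resize(t[145:235,330:480],(600,360),interpolation=2)[:300],cv2.resize(s[170:260,320:470],(600,360),interpolation=2)[:300]])
cv2.imwrite('pics/f.png',im);cv2.imwrite('pics/ft.png',t)
from importlib import reload
ct=manip.camera_model('top');C=np.array([.5535,-.2175]);th=np.radians(17.3)
hsv=cv2.cvtColor(t[145:235,330:480],cv2.COLOR_BGR2HSV);m=cv2.inRange(hsv,(30,110,20),(75,255,200))
for c in cv2.findContours(m,0,1)[0]:
    h=cv2.convexHull(c)
    if cv2.contourArea(h)>120:
        M=cv2.moments(h);p=onplane(ct,M['m10']/M['m00']+330,M['m01']/M['m00']+145,.120)
        d=p[:2]-C;print(p,'rack xy',d@[np.cos(th),np.sin(th)],d@[-np.sin(th),np.cos(th)],cv2.contourArea(h))
E
```

```text
36.3167 [0.4482 0.1362 0.1989]
[ 0.5239 -0.1216  0.12  ] rack xy 0.0002749521554568878 0.10034093469791458 282.5
[ 0.5436 -0.1879  0.12  ] rack xy -0.0006806879242092412 0.031232385590756615 293.0
[ 0.5658 -0.2555  0.12  ] rack xy 0.00045664172242884746 -0.03993182685147153 295.5
[ 0.5844 -0.3174  0.12  ] rack xy -0.0001783905686659695 -0.10459104462670922 294.5
```

View pics/f.png

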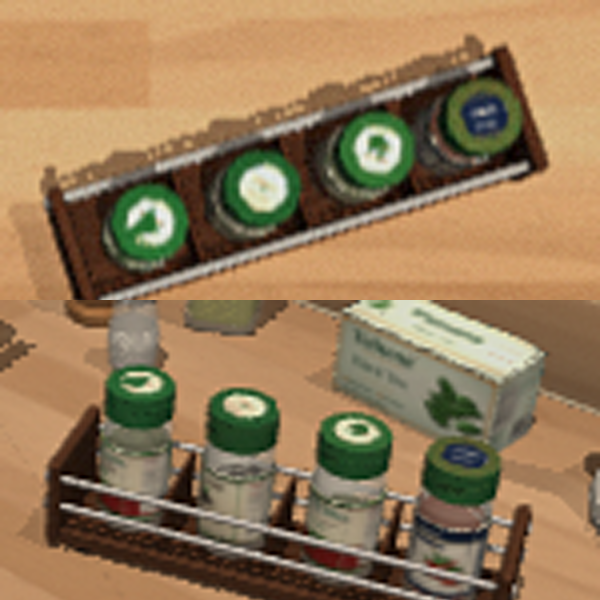

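All four jars stand upright, one to a pocket, in the tray order: heap label, plain label, sprig label, blue-spot cap. Handing in.

```bash
python3 -c "
from station import manip
print(manip.finish_job())"
```

```text
the job is handed in; nothing more can be done
None
```

All four spice jars are in the rack, one to a pocket, in the same left-to-right order as in the tray. I handed the job in at about 36 s of the 93 s allowed. `finish_job` gives no verdict, so success rests on my own checks.

- **How it was done:** I moved the jars from right to left, gripping each by the cap at 15 N. I lowered each one until the force reading showed floor contact (about 5 N), and only then opened the fingers.
- **Last checks:** The final top and scene pictures show all four jars upright, with the arm well clear. From the top picture the jars lie within 1 mm of the rack's middle line. Along the row they are at about +100, +31, -40 and -105 mm, against pocket centres of +105, +35, -35 and -105 mm.
- **Disagreement between views:** For the jars in the tray, the top camera read about 4 mm lower in y than the scene and wrist cameras. I relied on the scene and wrist cameras there. The same top-camera error could shift the along-row figures above by a few mm, which is still inside the pockets.
- **Not measured:** I judged tilt and standing height only from the pictures and the floor-contact forces, with no separate measurement.

The purple and turquoise look-alikes were not touched.

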